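# Tip the sample block out of its bath and lay it in the tray

### The job

Lift the lid off the block bath by its knob and lay it flat, knob up, on the black mat. The block fits its pocket too closely to be gripped, so press down on its foot end, the one at the thumb notch, until it rocks over and stays tipped with the other end up when you let go. Then take the raised end, lift the block out and set it down in the steel tray, lying flat on its base; do not drop anything, and leave the other things on the bench alone.

Things in the scene. Friction and masses are not known exactly. Their poses are not given: they have to be found in the camera images.
- bath: Fixed white bench instrument, 220 (x) x 170 (y) mm, deck 74 mm above the bench. Origin: centre of its underside. Its -x side, with thumb notch and dark display, faces roughly towards the robot. A rim 6 mm high round the lid's seat has inner faces at y +-60, x -78 and x +92 mm. The deck has a pocket 60 mm wide (y +-30) from x -76 to x +74 mm, holding the block.
- pocket_step (a point): On the bath, at its x = 0, y = 0, 38 mm above the bench: the step across the pocket's floor, on which the block pivots. On the +x side the floor is level at 38 mm; on the -x side it drops to a well 6 mm above the bench.
- notch (a point): On the bath at x = -93 mm: middle of the thumb notch's sill, 52 mm above the bench. The notch is 60 mm wide and cuts the deck open from the pocket's -x end to the bath's -x side.
- block: Loose aluminium block, 0.25 to 0.4 kg: body 130 (x) x 56 (y) x 36 (z) mm, small dark wells on top, and at its -x end a foot 12 mm high sticking out 16 mm more. Origin: centre of the underside of the whole 146 mm (body x -57 to +73). At first level in the pocket under the lid, 2 mm clear at the sides, top flush with the deck, axes along the bath's, origin at bath x = -1 mm, foot end over the well.
- foot_end (a point): On the block's top at its x = -45 mm, 12 mm from the end above the foot: where to press. Under 3 N pivots the block about the step, this point going down and towards -x; past 13 degrees it rocks over by itself and stays at about 25 degrees, foot in the well. A 20 mm wide fingertip brings it over when pushed 7 to 12 mm below the deck.
- far_end (a point): Middle of the top edge of the block's +x end (block x = 73, z = 36 mm). When the block is tipped this end stands some 25 mm above the deck and can be gripped across its 56 mm width, on the sides within 30 mm of this end and down to 14 mm below the block's top face.
- lid: Loose grey lid plate, 166 (x) x 116 (y) x 8 mm, about 0.22 kg, with one black knob at its centre. Origin: centre of its underside; z up through the knob. At first it lies on the bath's deck inside the rim, 2 mm clear, its origin at bath x = +7 mm, axes along the bath's.
- knob (a point): Centre of the lid's knob, 30 mm above the lid's underside. The knob is 26 mm across, from 18 to 42 mm above the underside, with a 16 mm neck below.
- mat: Fixed flat black rubber mat on the bench, 220 (x) x 190 (y) x 3 mm; origin: centre of its underside. On the opposite side of the bath from the tray; which side varies.
- tray: Fixed open steel tray, 220 (x) x 160 (y) x 22 mm high, walls and floor 4 mm; origin: centre of its underside.
- dish: Bystander, loose, to be left alone: clear flat round dish, 74 mm across, 16 mm high. Origin: centre of its underside.
- rack: Bystander, loose, to be left alone: white tube rack with clear tubes, 190 x 70 x 68 mm. Origin: centre of its underside.
- spatula: Bystander, loose, to be left alone: spatula, 190 mm long. Origin: centre of its underside.
- cup: Bystander, loose, to be left alone: white cup, 90 mm across, 90 mm high. Origin: centre of its underside.
- jar: Bystander, loose, to be left alone: amber jar, 68 mm across, 90 mm high. Origin: centre of its underside.
- bottle: Bystander, loose, to be left alone: clear bottle, 66 mm across, 160 mm high. Origin: centre of its underside.
- carton: Bystander, loose, to be left alone: cardboard carton, 240 x 120 x 90 mm. Origin: centre of its underside.
Things that resemble listed ones, but are neither listed nor needed, are in the scene too. What is meant by the lid is not green, and is the larger of those in its own colour.

How it is judged:
By the outcome, as a careful person would: the job done as asked, in the order asked, and still so for the second after the job is handed in, with the robot touching nothing.
It also fails if it takes over 59 s, if anything falls off the work surface, if the arm or the gripper's body presses on something with over 40 N, if the wrist force passes 120 N, or if a joint passes its speed limit or range.

### The arm

A 6-joint arm with a two-finger parallel gripper is mounted at the origin on the work surface. World frame = base frame: x ahead of the robot, y to its left, z up, the work surface at z = 0. Lengths are in m, angles in degrees, forces in N, time in s.
With the tool pointing down it reaches from about 0.35 to 0.875 m from the base axis. Payload 4.2 kg.
Tool frame: the origin (TCP) lies midway between the tips of the shut fingers; the grasp point (between the pads) lies 19 mm behind it; x points along the fingers, y is the direction in which the jaws open and shut, and the axes are right-handed (so a half turn about x gives the same grasp; the last joint's range is limited). The gripper opens to 87 mm and grips with 3 to 60 N. Pads are 19 mm wide; open, the fingers measure 117 mm over their backs; the gripper's body (75 mm by 190 mm) begins 51 mm behind the grasp point.
Start: joints at [-57.892, 22.042, 0.453, 0, -68.411, -14.817], TCP at [0.186, -0.597, 0.223] pointing down, gripper open.
Joint ranges: [-179.83, 179.83], [-69.29, 118.12], [-61.27, 80.66], [-181.25, 117.63], [-171.15, -9.14], [-177.46, 177.46]. Speed limits (degrees/s): [159.86, 159.86, 180, 180, 180, 180].

### API

Orientations are given as a 3x3 rotation matrix whose columns are the frame's x, y, z axes.
In Python, from station import r gives the robot as it stands.
- The arm moves only by the tool play_rows, never from a script. Its argument "plan" is a list that holds one entry, the list of rows, each a list of 6 numbers: the shift along the tool's x, y, z in cm, then the turn, a rotation vector about the tool's x, y, z in units of 10 degrees (1.0 is 10 degrees). A call has 1 to 5 rows; each row is the pose to reach, as a shift and turn from the pose commanded when the call began, along the tool's axes at that moment; what a row does not reach only later rows make up. A row lasts 1/8 s, in which the tool goes at most 62.5 mm and 10.7 degrees, less where a joint would pass 70% of its speed; a pose out of reach is approached as far as the arm can. A call with a gripper value outside its range is refused whole. "hand" is the opening, from 0 (shut) to 1 (fully open), set as the call begins (left out, the last holds). The fingers move at their own pace and stop on an object; the grip force is fixed at half the most. Time passes only in rows, so rows that repeat a pose let the fingers close. It gives the time, the measured TCP pose, the force and the opening at its end, in the units of the state.
- r.sense(): the state, without advancing time (a new reading comes with each control period).
- r.capture(name): name is "scene" or "top"; returns (picture, depth): 480x640x3 uint8, blue, green, red; 480x640 float32, m along the optical axis (not along the pixel's ray), 0 where there is no reading.
- r.get_calibration(name): a dict with "vfov" (degrees; the focal length in pixels is half the picture's height over the tangent of half this angle, whatever the lens; pixels are square), "cx", "cy" (the principal point, pixels), "distortion" ([k1, k2, p1, p2, k3] as OpenCV has them; the pictures are not rectified), "rvec" (rotation vector, rad) and "tvec" (3), from world to camera coordinates, as OpenCV has them. Camera axes: x right, y down, z forward; pixel columns grow to the right and rows downward; lengths in m; the calibration is good to about 2 mm. A picture is of the moment at which its call begins. get_calibration takes no time and is no camera call.
- r.finish_job(): hands the job in, once; it reports no verdict.
The state is a dict: "time_s": time; "joints": joint angles; "joint_velocities": joint speeds; "effort": joint torques, N m; "tcp_pos": TCP position; "ee_rot": TCP orientation; "wrist_force": force on the tool from outside, world axes, zero at the start; "moment": the same for the moment, N m; "gripper_width": opening from 0.0 (shut) to 1.0 (fully open).
Only numpy, scipy, OpenCV 4.12 (cv2) and the standard library are available. Lean on these libraries where they do the work, as an engineer would, in place of code of your own. Each camera call takes 0.05 s, during which the arm holds its last target.

## Working session

There is one attempt and no reset: what is moved stays moved. The work goes in short steps, Python scripts to look and compute and a tool call to move; the robot and the scene stay as the last step left them, time stands still between calls to the robot, and variables do not carry over. Pictures are saved under pics/ and viewed, and the job is handed in when it is done.

Besides the shell and the picture viewer there is one more tool, called after "Request:" in YAML: its name, and indented under it one key for each argument. play_rows: Moves the arm, as the interface text tells. Its arguments: {"type":"object","properties":{"plan":{"type":"array","items":{"type":"array","items":{"type":"array","items":{"type":"number"}}}},"hand":{"type":"number"}},"required":["plan"]}

```bash
ls; mkdir -p pics; python3 - <<'E'
from station import r
import cv2,numpy as np
s=r.sense()
for k,v in s.items(): print(k,np.round(v,3).tolist())
for n in ("scene","top"):
    p,d=r.capture(n); cv2.imwrite(f"pics/{n}0.png",p); np.save(f"pics/{n}0.npy",d); print(n,r.get_calibration(n))
E
```

```text
pics
time_s 0.0
joints [-57.893, 22.092, 0.38, -0.028, -68.411, -14.817]
joint_velocities [-0.031, -0.028, 0.034, 0.165, -0.006, 0.034]
effort [-0.002, -39.067, 18.741, 4.22, 0.011, -0.0]
tcp_pos [0.186, -0.596, 0.221]
ee_rot [[-0.001, -0.297, 0.955], [0.002, 0.955, 0.297], [-1.0, 0.002, -0.0]]
wrist_force [-0.093, 0.798, -0.021]
moment [-0.013, 0.011, -0.038]
gripper_width 0.999
scene {'vfov': 44.5102194679989, 'cx': 320.9662581922507, 'cy': 238.3225363744511, 'distortion': array([-0.19425152,  0.        ,  0.        ,  0.        ,  0.        ]), 'rvec': array([ 1.98018151,  1.54818295, -0.57448944]), 'tvec': array([-0.23384252, -0.29660371,  1.96606693])}
top {'vfov': 42.100664764931224, 'cx': 319.2213676996895, 'cy': 239.96042566395013, 'distortion': array([-0.10499836,  0.        ,  0.        ,  0.        ,  0.        ]), 'rvec': array([ 2.13429519, -2.1121797 ,  0.20432062]), 'tvec': array([0.09588934, 0.500885  , 1.52339533])}
```

View pics/scene0.png

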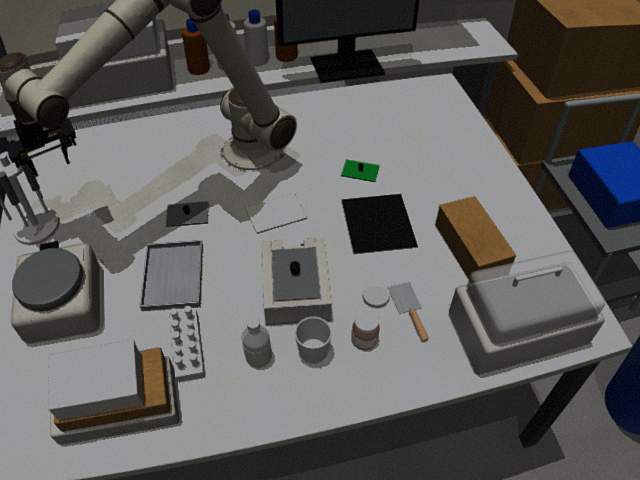

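View pics/top0.png

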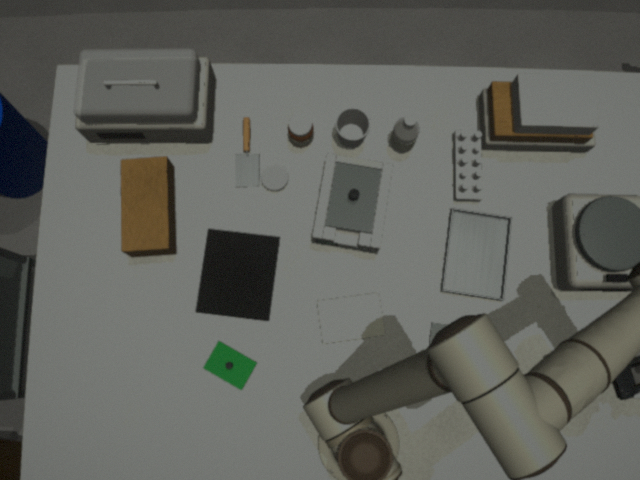

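```bash
cat > h.py <<'E'
import cv2,numpy as np
from station import r
def cal(n):
    c=r.get_calibration(n); f=240/np.tan(np.radians(c["vfov"]/2))
    K=np.array([[f,0,c["cx"]],[0,f,c["cy"]],[0,0,1.]])
    R=cv2.Rodrigues(np.array(c["rvec"]))[0]
    return K,np.array(c["distortion"]),R,np.array(c["tvec"])
def pz(n,uv,z):
    K,D,R,t=cal(n); uv=np.array(uv,float).reshape(-1,1,2)
    q=cv2.undistortPoints(uv,K,D).reshape(-1,2); q=np.c_[q,np.ones(len(q))]@R
    o=-R.T@t; return o+q*((z-o[2])/q[:,2])[:,None]
def cloud(n,d):
    K,D,R,t=cal(n); v,u=np.mgrid[0:480,0:640]
    q=cv2.undistortPoints(np.c_[u.ravel(),v.ravel()].astype(float).reshape(-1,1,2),K,D).reshape(-1,2)
    P=(np.c_[q,np.ones(len(q))]*d.reshape(-1,1)-t)@R
    P[d.ravel()==0]=np.nan
    return P.reshape(480,640,3)
def proj(n,P):
    K,D,R,t=cal(n); return cv2.projectPoints(np.array(P,float).reshape(-1,1,3),cv2.Rodrigues(R)[0],t,K,D)[0].reshape(-1,2)
def crop(p,x,y,w,h,s,name):
    cv2.imwrite(name,cv2.resize(p[y:y+h,x:x+w],None,fx=s,fy=s,interpolation=cv2.INTER_CUBIC))
E
python3 - <<'E'
from h import *
p=cv2.imread("pics/top0.png"); p=cv2.convertScaleAbs(p,alpha=1.3)
crop(p,300,145,110,110,5.4,"pics/c_bath.png"); crop(p,190,220,100,110,5.4,"pics/c_mat.png"); crop(p,430,200,100,110,5.4,"pics/c_tray.png")
s=cv2.imread("pics/scene0.png"); crop(s,240,220,110,110,5.4,"pics/s_bath.png")
crop(s,150,150,240,140,3.3,"pics/s_lids.png")
E
```

```text
(no output)
```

View pics/c_bath.png

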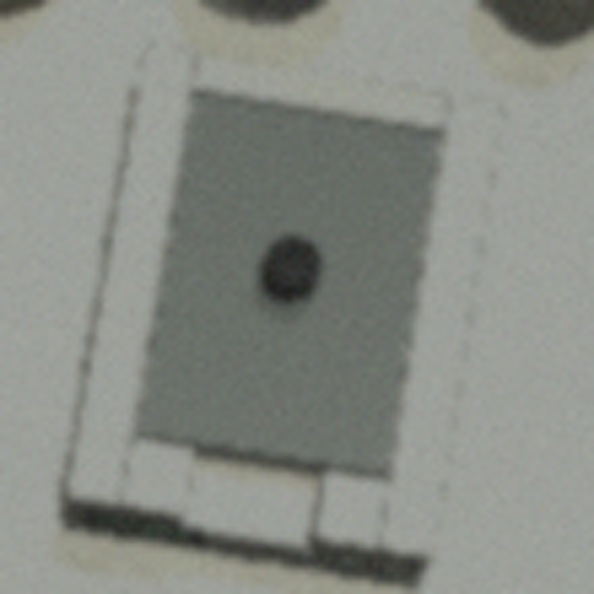

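View pics/s_lids.png

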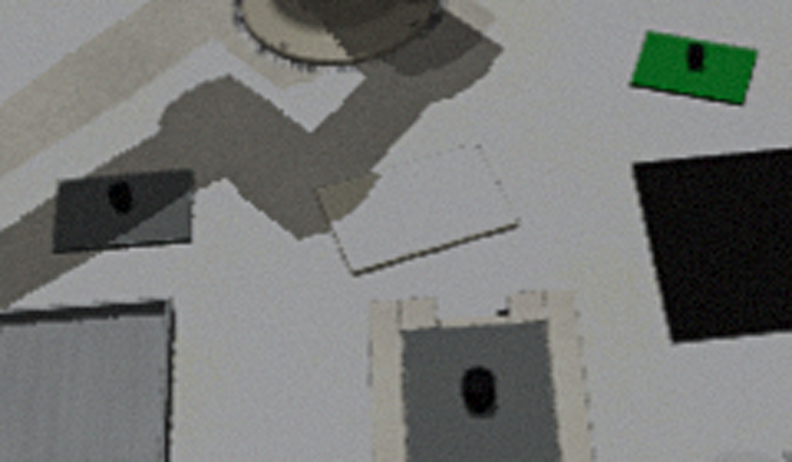

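View pics/c_tray.png

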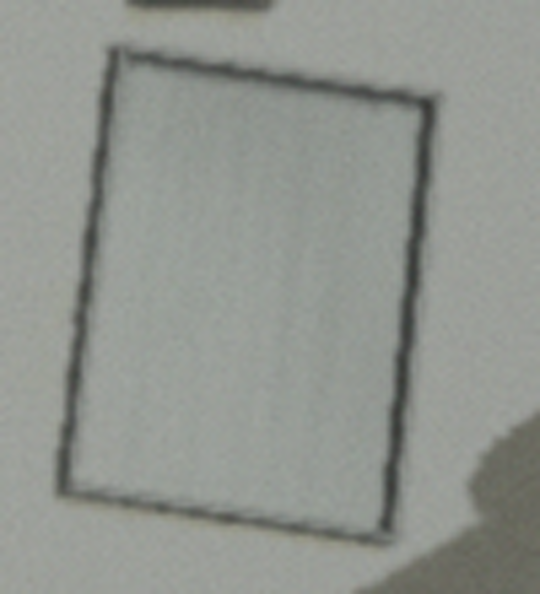

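View pics/c_mat.png

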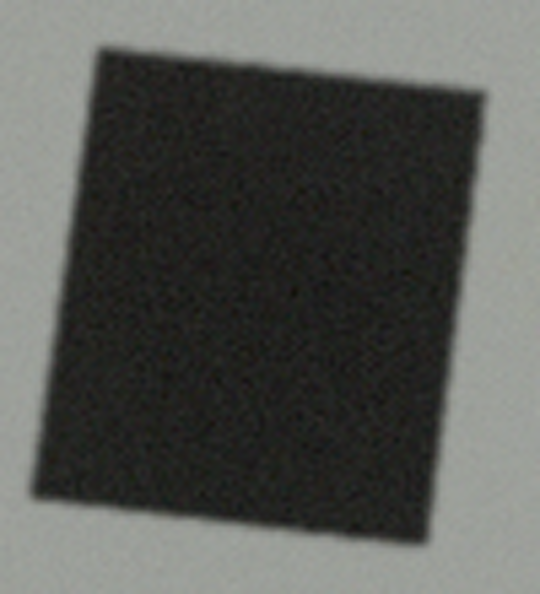

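```bash
cat > fit.py <<'E'
from h import *
def fit(cam,c,off,s,z,L,W,lab):
    uv=(np.array(c,float)+.5)/s-.5+np.array(off)
    P=pz(cam,uv,z)
    # order: (+x,+y),(+x,-y),(-x,-y),(-x,+y)
    M=np.array([[L,W],[L,-W],[-L,-W],[-L,W]])/2
    A,B=M,P[:,:2]-P[:,:2].mean(0)
    th=np.arctan2((A[:,0]*B[:,1]-A[:,1]*B[:,0]).sum(),(A*B).sum())
    R=np.array([[np.cos(th),-np.sin(th)],[np.sin(th),np.cos(th)]])
    print(lab,"centre",P.mean(0).round(4),"yaw",np.degrees(th).round(2),"resid mm",((B-A@R.T)*1000).round(1).tolist())
    return P.mean(0),th
if __name__=="__main__":
    fit("top",[(192,92),(445,130),(390,475),(138,437)],(300,145),5.4,.082,.166,.116,"lid")
    fit("top",[(110,45),(440,97),(392,545),(57,495)],(430,200),5.4,.022,.22,.16,"tray")
    fit("top",[(98,47),(487,92),(427,545),(32,497)],(190,220),5.4,.003,.22,.19,"mat")
    fit("top",[(140,85),(500,105),(425,560),(65,500)],(300,145),5.4,.074,.22,.17,"bath")
    print("knobtop",pz("top",[(291/5.4+300-.4,268/5.4+145-.4)],.074+.035))
    for n in("top","scene"):
        d=np.load(f"pics/{n}0.npy"); C=cloud(n,d)
        m=(np.abs(C[...,0]-.60)<.3)&(np.abs(C[...,1])<.15)
        np.save(f"pics/{n}C.npy",C)
    C=np.load("pics/topC.npy")
    for (u,v) in [(340,195),(353,194),(335,238),(348,238),(375,240),(240,270),(475,255)]: print((u,v),C[v-1:v+2,u-1:u+2].reshape(-1,3).mean(0).round(4))
E
python3 fit.py
```

```text
lid centre [0.6041 0.0164 0.082 ] yaw -8.55 resid mm [[0.4, 1.5], [0.6, -2.2], [-0.2, -0.0], [-0.9, 0.7]]
tray centre [ 0.4729 -0.3023  0.022 ] yaw -8.38 resid mm [[-0.1, 1.0], [-0.4, -1.2], [0.6, -0.2], [-0.0, 0.4]]
mat centre [0.4176 0.3092 0.003 ] yaw -6.05 resid mm [[-0.8, -0.0], [-0.9, 0.3], [0.9, 0.7], [0.8, -1.0]]
bath centre [0.5928 0.0199 0.074 ] yaw -8.11 resid mm [[-12.7, -1.3], [3.6, -2.7], [3.4, 3.6], [5.6, 0.4]]
knobtop [[0.60328263 0.01821628 0.109     ]]
(340, 195) [0.6086 0.0503 0.0806]
(353, 194) [0.6021 0.0198 0.1156]
(335, 238) [0.5031 0.0617 0.0589]
(348, 238) [0.5051 0.0287 0.0502]
(375, 240) [ 0.4953 -0.0367  0.0784]
(240, 270) [0.4276 0.304  0.0026]
(475, 255) [ 0.4724 -0.3035  0.0058]
```

View pics/s_bath.png

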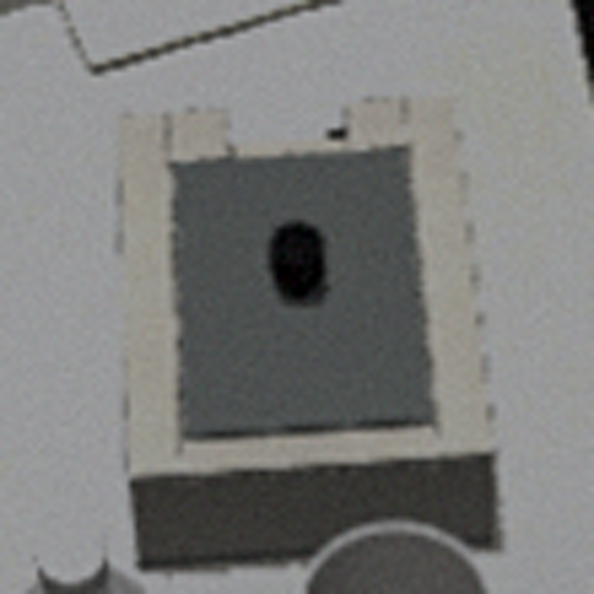

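```bash
python3 - <<'E'
from fit import *
fit("scene",[(437,422),(180,437),(172,163),(410,147)],(240,220),5.4,.082,.166,.116,"lid")
# knob ellipsoid centre-ish
print(pz("scene",[(297/5.4+240-.4,255/5.4+220-.4)],.074+.036))
for n,uv,z in [("bottle",(404,122),.16),("cup",(351,120),.09),("jar",(300,125),.09)]: print(n,pz("top",[uv],z).round(3))
print("rack",pz("top",[(456,132),(480,132),(456,200),(481,200)],.05).round(3).tolist())
print("dish",pz("top",[(275,178)],.016).round(3))
print("dashed plate",pz("top",[(317,303),(379,292),(387,330),(324,343)],.0).round(3).tolist())
E
cat > mv.py <<'E'
# usage: mv.py x y z yaw [pitchdeg]: row from the present pose; yaw: tool y axis = (-sin,cos) ; z axis=(cos,sin); pitch about tool y
import sys; from h import *
from scipy.spatial.transform import Rotation as Ro
def target(yaw,pitch=0):
    a=np.radians(yaw); R=np.array([[0,-np.sin(a),np.cos(a)],[0,np.cos(a),np.sin(a)],[-1,0,0.]])
    return R@Ro.from_euler('y',pitch,degrees=True).as_matrix()
def row(s,p,yaw,pitch=0):
    R=np.array(s["ee_rot"]); d=R.T@(np.array(p)-s["tcp_pos"])*100
    w=Ro.from_matrix(R.T@target(yaw,pitch)).as_rotvec(degrees=True)/10
    return np.r_[d,w]
if __name__=="__main__":
    a=list(map(float,sys.argv[1:])); s=r.sense()
    print("t",s["time_s"],"tcp",np.round(s["tcp_pos"],4),"F",np.round(s["wrist_force"],1),"g",round(s["gripper_width"],3),"row",row(s,a[:3],*a[3:]).round(2).tolist())
E
python3 mv.py 0.604 0.018 0.22 -8.4
```

```text
lid centre [0.606  0.0195 0.082 ] yaw -9.45 resid mm [[1.1, 1.5], [0.0, -2.0], [-0.1, -1.2], [-1.0, 1.8]]
[[0.608044   0.01867115 0.11      ]]
bottle [[ 0.773 -0.102  0.16 ]]
cup [[0.805 0.023 0.09 ]]
jar [[0.789 0.153 0.09 ]]
rack [[0.792, -0.255, 0.05], [0.793, -0.319, 0.05], [0.607, -0.248, 0.05], [0.608, -0.313, 0.05]]
dish [[0.67  0.219 0.016]]
dashed plate [[0.345, 0.105, 0.0], [0.375, -0.053, 0.0], [0.278, -0.073, 0.0], [0.244, 0.086, 0.0]]
t 0.1 tcp [ 0.1856 -0.5962  0.2216] F [0.6 0.6 0.7] g 0.999 row [0.24, 46.22, 58.2, 2.57, -0.0, -0.01]
```

Request:
play_rows:
  plan:
    - [[0, 2, 2.5, 0.3, 0, 0], [0, 5.5, 7, 0.9, 0, 0], [0, 9.3, 11.7, 1.5, 0, 0], [0, 13, 16.4, 2.1, 0, 0], [0, 16.8, 21.1, 2.6, 0, 0]]
  hand: 1

```text
time_s: 0.72
tcp_pos: [0.3379, -0.3718, 0.2223]
ee_rot: [[-0.0, 0.155, 0.988], [0.0, 0.988, -0.155], [-1.0, 0.0, -0.0]]
wrist_force: [0.4, 0.1, 0.0]
gripper_width: 1.002
```

```bash
python3 mv.py 0.605 0.018 0.17 -8.8
```

```text
t 0.725 tcp [ 0.3379 -0.3718  0.2223] F [0.4 0.1 0. ] g 1.002 row [5.23, 42.64, 20.36, -0.01, -0.0, -0.0]
```

Request:
play_rows:
  plan:
    - [[0, 4.5, 2.2, 0, 0, 0], [0, 9.8, 4.7, 0, 0, 0], [0, 15.1, 7.2, 0, 0, 0], [0, 20.4, 9.7, 0, 0, 0], [0, 25.7, 12.3, 0, 0, 0]]

```text
time_s: 1.35
tcp_pos: [0.4983, -0.1363, 0.2224]
ee_rot: [[-0.0, 0.151, 0.989], [0.0, 0.989, -0.151], [-1.0, 0.0, -0.0]]
wrist_force: [1.4, -0.3, 1.0]
gripper_width: 0.999
```

Request:
play_rows:
  plan:
    - [[0.5, 5, 2.4, 0, 0, 0], [1.5, 9.5, 4.5, 0, 0, 0], [3, 13.5, 6.5, 0, 0, 0], [4.4, 16, 7.6, 0, 0, 0], [5.2, 16.9, 8.1, 0, 0, 0]]

```text
time_s: 1.98
tcp_pos: [0.6033, 0.0174, 0.1689]
ee_rot: [[-0.003, 0.15, 0.989], [-0.001, 0.989, -0.15], [-1.0, -0.001, -0.002]]
wrist_force: [0.6, 0.0, 0.2]
gripper_width: 0.998
```

```bash
python3 mv.py 0.605 0.018 0.085 -8.8; python3 - <<'E'
from h import *
p,d=r.capture("top"); crop(p,280,120,150,140,5,"pics/t1.png")
p,d=r.capture("scene"); crop(p,220,190,130,120,5,"pics/s1.png")
E
```

```text
t 1.975 tcp [0.6033 0.0174 0.1689] F [0.6 0.  0.2] g 0.998 row [8.39, 0.09, 0.18, 0.01, -0.01, 0.01]
```

View pics/s1.png

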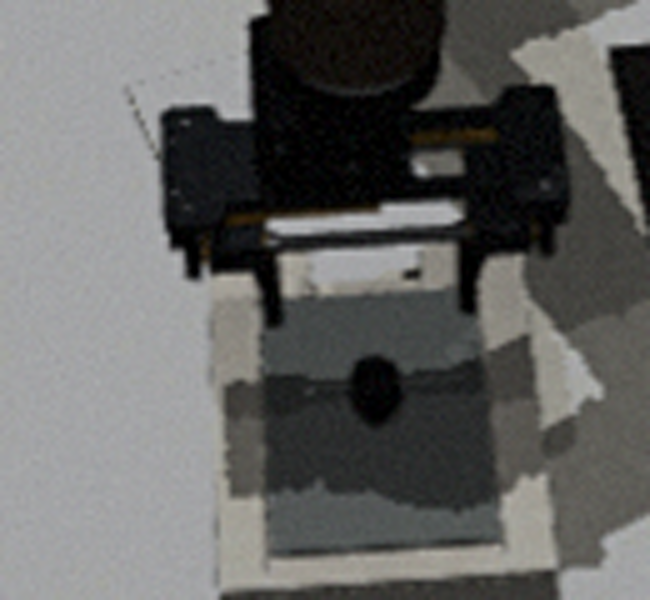

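Request:
play_rows:
  plan:
    - [[2, 0.05, 0.1, 0, 0, 0], [4.2, 0.1, 0.15, 0, 0, 0], [6.2, 0.1, 0.15, 0, 0, 0], [7.6, 0.1, 0.15, 0, 0, 0], [8.1, 0.1, 0.15, 0, 0, 0]]

```text
time_s: 2.7
tcp_pos: [0.6047, 0.0165, 0.0893]
ee_rot: [[-0.001, 0.152, 0.988], [-0.0, 0.988, -0.152], [-1.0, -0.0, -0.001]]
wrist_force: [0.1, 0.6, 0.4]
gripper_width: 1.0
```

Request:
play_rows:
  plan:
    - [[0, 0, 0, 0, 0, 0], [0, 0, 0, 0, 0, 0], [0, 0, 0, 0, 0, 0], [0, 0, 0, 0, 0, 0], [0, 0, 0, 0, 0, 0]]
  hand: 0.1

```text
time_s: 3.32
tcp_pos: [0.6052, 0.0174, 0.0897]
ee_rot: [[0.0, 0.151, 0.988], [0.0, 0.988, -0.151], [-1.0, 0.0, 0.0]]
wrist_force: [0.2, -0.3, -0.9]
gripper_width: 0.521
```

Request:
play_rows:
  plan:
    - [[0, 0, 0, 0, 0, 0], [0, 0, 0, 0, 0, 0], [0, 0, 0, 0, 0, 0], [0, 0, 0, 0, 0, 0]]
  hand: 0

```text
time_s: 3.82
tcp_pos: [0.6051, 0.0174, 0.0895]
ee_rot: [[0.0, 0.151, 0.988], [0.0, 0.988, -0.151], [-1.0, 0.0, -0.0]]
wrist_force: [-0.2, 0.2, -0.7]
gripper_width: 0.289
```

Request:
play_rows:
  plan:
    - [[0, 0, 0, 0, 0, 0], [-0.3, 0, 0, 0, 0, 0], [-1, 0, 0, 0, 0, 0], [-2, 0, 0, 0, 0, 0], [-3, 0, 0, 0, 0, 0]]

```text
time_s: 4.45
tcp_pos: [0.6052, 0.0174, 0.1205]
ee_rot: [[0.0, 0.151, 0.988], [0.0, 0.988, -0.151], [-1.0, 0.0, 0.0]]
wrist_force: [0.9, 0.2, -3.0]
gripper_width: 0.289
```

Request:
play_rows:
  plan:
    - [[-1.2, 0, 0, 0, 0, 0], [-2.6, 0, 0, 0, 0, 0], [-4, 0, 0, 0, 0, 0], [-5, 0, 0, 0, 0, 0], [-5.5, 0, 0, 0, 0, 0]]

```text
time_s: 5.08
tcp_pos: [0.6053, 0.0175, 0.1755]
ee_rot: [[0.001, 0.151, 0.988], [0.0, 0.988, -0.151], [-1.0, 0.0, 0.001]]
wrist_force: [0.8, -0.2, -1.9]
gripper_width: 0.29
```

```bash
python3 mv.py 0.42 0.308 0.17 -8.6; python3 - <<'E'
from h import *
p,d=r.capture("scene"); crop(p,200,130,160,160,3.7,"pics/s2.png")
E
```

```text
t 5.075 tcp [0.6053 0.0175 0.1755] F [ 0.8 -0.2 -1.9] g 0.29 row [0.54, 25.92, -22.71, -0.01, 0.01, -0.0]
```

View pics/s2.png

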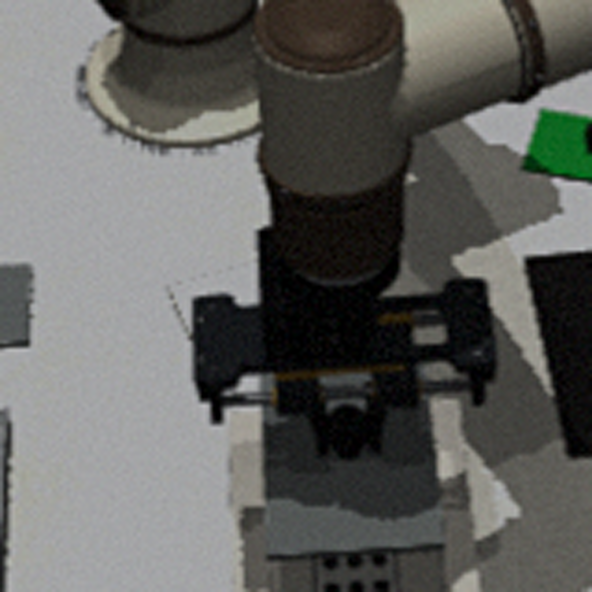

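Request:
play_rows:
  plan:
    - [[0, 1.5, -1.3, 0, 0, 0], [0, 4.5, -3.9, 0, 0, 0], [0, 8, -7, 0, 0, 0], [0, 11.6, -10.1, 0, 0, 0], [0, 15.2, -13.2, 0, 0, 0]]

```text
time_s: 5.75
tcp_pos: [0.4957, 0.189, 0.1741]
ee_rot: [[-0.001, 0.151, 0.989], [-0.0, 0.989, -0.151], [-1.0, -0.001, -0.001]]
wrist_force: [0.5, 0.3, -3.8]
gripper_width: 0.293
```

Request:
play_rows:
  plan:
    - [[0.5, 3.5, -3.1, 0, 0, 0], [1.5, 6.6, -5.8, 0, 0, 0], [3, 9, -7.9, 0, 0, 0], [4.7, 10.4, -9.2, 0, 0, 0], [6.4, 10.8, -9.5, 0, 0, 0]]

```text
time_s: 6.38
tcp_pos: [0.4184, 0.3099, 0.1098]
ee_rot: [[-0.001, 0.149, 0.989], [-0.0, 0.989, -0.149], [-1.0, -0.0, -0.001]]
wrist_force: [0.2, -0.1, -2.1]
gripper_width: 0.287
```

```bash
python3 mv.py 0.419 0.309 0.0185 -8.6; python3 - <<'E'
from h import *
p,d=r.capture("scene"); crop(p,300,130,160,160,3.7,"pics/s3.png")
E
```

```text
t 6.375 tcp [0.4184 0.3099 0.1098] F [ 0.2 -0.1 -2.1] g 0.287 row [9.13, -0.07, 0.08, 0.0, -0.0, 0.0]
```

View pics/s3.png

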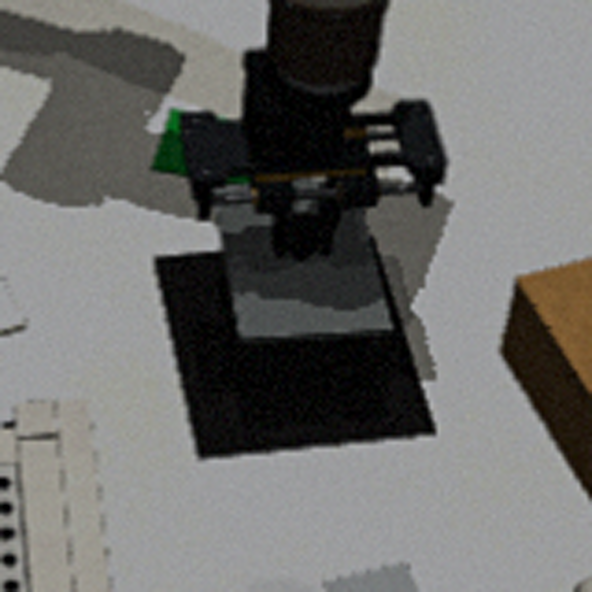

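Request:
play_rows:
  plan:
    - [[1, 0, 0, 0, 0, 0], [3, 0, 0, 0, 0, 0], [5, 0, 0, 0, 0, 0], [6.8, 0, 0, 0, 0, 0], [8, 0, 0, 0, 0, 0]]

```text
time_s: 7.05
tcp_pos: [0.4201, 0.3084, 0.0299]
ee_rot: [[-0.0, 0.152, 0.988], [-0.0, 0.988, -0.152], [-1.0, -0.0, -0.0]]
wrist_force: [-0.9, 0.0, -3.7]
gripper_width: 0.29
```

Request:
play_rows:
  plan:
    - [[0.4, 0, 0, 0, 0, 0], [0.7, 0, 0, 0, 0, 0], [0.9, 0, 0, 0, 0, 0], [1.0, 0, 0, 0, 0, 0], [1.0, 0, 0, 0, 0, 0]]

```text
time_s: 7.68
tcp_pos: [0.4201, 0.3088, 0.0207]
ee_rot: [[0.0, 0.151, 0.988], [0.0, 0.988, -0.151], [-1.0, 0.0, 0.0]]
wrist_force: [-0.3, 0.4, -2.4]
gripper_width: 0.293
```

Request:
play_rows:
  plan:
    - [[0.05, 0, 0, 0, 0, 0], [0.1, 0, 0, 0, 0, 0], [0.15, 0, 0, 0, 0, 0], [0.2, 0, 0, 0, 0, 0], [0.2, 0, 0, 0, 0, 0]]

```text
time_s: 8.3
tcp_pos: [0.4201, 0.3087, 0.0185]
ee_rot: [[-0.0, 0.151, 0.988], [-0.0, 0.988, -0.151], [-1.0, -0.0, -0.0]]
wrist_force: [0.2, 0.5, -2.6]
gripper_width: 0.286
```

Request:
play_rows:
  plan:
    - [[0.05, 0, 0, 0, 0, 0], [0.1, 0, 0, 0, 0, 0], [0.1, 0, 0, 0, 0, 0]]

```text
time_s: 8.68
tcp_pos: [0.4201, 0.3087, 0.0185]
ee_rot: [[0.0, 0.151, 0.989], [0.0, 0.989, -0.151], [-1.0, 0.0, 0.0]]
wrist_force: [-2.3, -1.2, 5.4]
gripper_width: 0.29
```

Request:
play_rows:
  plan:
    - [[0, 0, 0, 0, 0, 0], [0, 0, 0, 0, 0, 0], [0, 0, 0, 0, 0, 0], [0, 0, 0, 0, 0, 0], [0, 0, 0, 0, 0, 0]]
  hand: 0.6

```text
time_s: 9.3
tcp_pos: [0.4201, 0.3087, 0.0175]
ee_rot: [[-0.0, 0.151, 0.988], [-0.0, 0.988, -0.151], [-1.0, -0.0, -0.0]]
wrist_force: [0.3, 0.0, -0.1]
gripper_width: 0.595
```

Request:
play_rows:
  plan:
    - [[-0.8, 0, 0, 0, 0, 0], [-2.5, 0, 0, 0, 0, 0], [-5, 0, 0, 0, 0, 0], [-9, 0, 0, 0, 0, 0], [-13, 0, 0, 0, 0, 0]]

```text
time_s: 9.93
tcp_pos: [0.42, 0.3086, 0.1492]
ee_rot: [[0.0, 0.151, 0.988], [0.0, 0.988, -0.151], [-1.0, 0.0, 0.0]]
wrist_force: [0.4, 0.5, -0.0]
gripper_width: 0.598
```

```bash
python3 mv.py 0.52 0.15 0.15 -8.6; python3 - <<'E'
from h import *
p,d=r.capture("scene"); crop(p,240,130,180,180,3.3,"pics/s4.png")
p,d=r.capture("top"); crop(cv2.convertScaleAbs(p,alpha=1.4),300,145,110,110,5.4,"pics/t4.png");np.save("pics/top4.npy",d)
E
```

```text
t 9.925 tcp [0.42   0.3086 0.1492] F [ 0.4  0.5 -0. ] g 0.598 row [-0.08, -14.16, 12.29, -0.01, 0.0, -0.0]
```

View pics/s4.png

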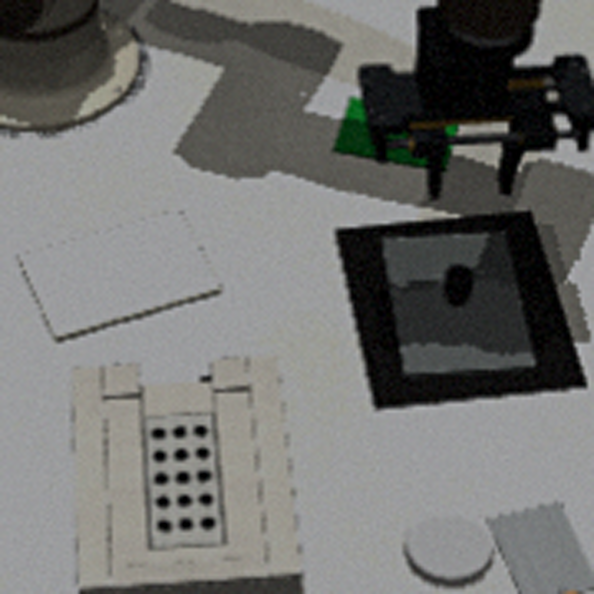

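View pics/t4.png

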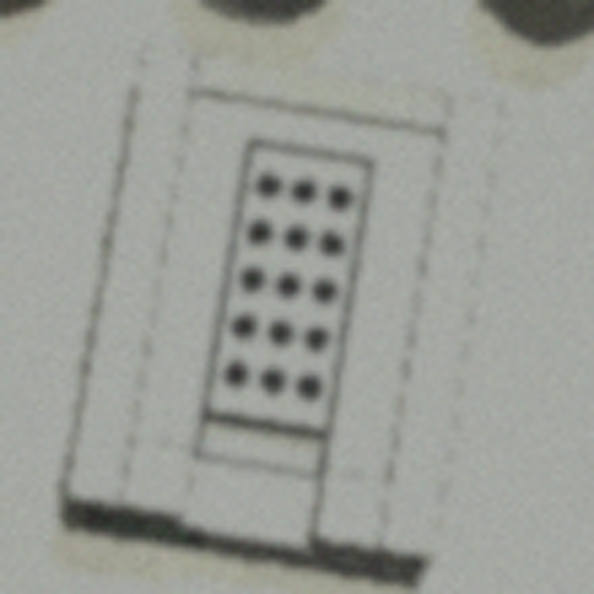

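```bash
python3 - <<'E'
from fit import *
c,th=fit("top",[(249,143),(371,160),(325,435),(206,415)],(300,145),5.4,.074,.13,.058,"block")
s=cv2.imread("pics/s4.png")
# s4 crop: BR,BL,TL,TR
c2,th2=fit("scene",[(225,543),(150,549),(147,417),(213,412)],(240,130),3.3,.074,.13,.058,"block scene")
E
```

```text
block centre [0.6036 0.0176 0.074 ] yaw -8.89 resid mm [[0.9, -0.4], [2.2, -0.3], [-1.5, 1.6], [-1.6, -0.8]]
block scene centre [0.6059 0.0199 0.074 ] yaw -9.6 resid mm [[-0.2, -0.4], [1.3, -0.5], [0.5, 2.4], [-1.6, -1.6]]
```

Request:
play_rows:
  plan:
    - [[0, -2, 1.0, 0, 0, 0], [0, -6, 3, 0, 0, 0], [0, -11, 5.4, 0, 0, 0], [0, -16, 7.9, 0, 0, 0], [0, -21, 10.4, 0, 0, 0]]
  hand: 0

```text
time_s: 10.65
tcp_pos: [0.4904, 0.0825, 0.1466]
ee_rot: [[-0.002, 0.152, 0.988], [-0.001, 0.988, -0.152], [-1.0, -0.001, -0.002]]
wrist_force: [1.4, 1.0, -0.8]
gripper_width: 0.115
```

```bash
python3 mv.py 0.552 0.0264 0.10 -8.9
```

```text
t 10.65 tcp [0.4904 0.0825 0.1466] F [ 1.4  1.  -0.8] g 0.115 row [4.65, -4.6, 6.95, 0.02, -0.01, 0.01]
```

Request:
play_rows:
  plan:
    - [[0.3, -1.2, 1.8, 0, 0, 0], [1, -2.9, 4.3, 0, 0, 0], [2, -4.2, 6.3, 0, 0, 0], [3.4, -4.6, 6.95, 0, 0, 0], [4.8, -4.6, 6.95, 0, 0, 0]]
  hand: 0

```text
time_s: 11.28
tcp_pos: [0.5518, 0.0287, 0.0978]
ee_rot: [[-0.002, 0.153, 0.988], [-0.0, 0.988, -0.153], [-1.0, -0.001, -0.002]]
wrist_force: [-0.3, -0.2, -0.1]
gripper_width: 0.002
```

Request:
play_rows:
  plan:
    - [[0.5, 0, 0, 0, 0, 0], [1, 0, 0, 0, 0, 0]]

```text
time_s: 11.52
tcp_pos: [0.5525, 0.0299, 0.0894]
ee_rot: [[-0.0, 0.15, 0.989], [-0.0, 0.989, -0.15], [-1.0, -0.0, -0.0]]
wrist_force: [-0.1, -0.1, 0.2]
gripper_width: 0.001
```

```bash
python3 mv.py 0.552 0.0264 0.064 -8.9; python3 - <<'E'
from h import *
p,d=r.capture("scene"); crop(p,230,190,120,120,5,"pics/s5.png")
E
```

```text
t 11.525 tcp [0.5525 0.0299 0.0894] F [-0.1 -0.1  0.2] g 0.001 row [2.54, -0.36, 0.01, 0.03, -0.0, 0.0]
```

View pics/s5.png

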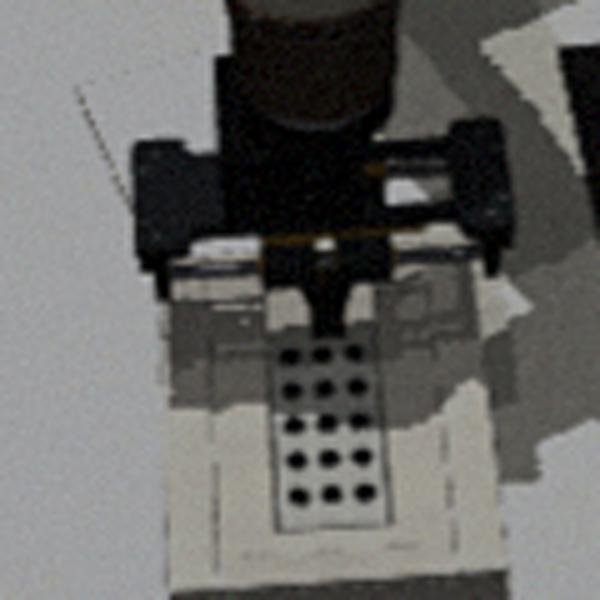

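Request:
play_rows:
  plan:
    - [[0.4, -0.3, 0, 0, 0, 0], [0.8, -0.3, 0, 0, 0, 0], [1.2, -0.3, 0, 0, 0, 0], [1.5, -0.3, 0, 0, 0, 0], [1.8, -0.3, 0, 0, 0, 0]]

```text
time_s: 12.2
tcp_pos: [0.5522, 0.0264, 0.0714]
ee_rot: [[-0.0, 0.151, 0.988], [-0.0, 0.988, -0.151], [-1.0, -0.0, -0.0]]
wrist_force: [-1.2, 0.3, 0.5]
gripper_width: 0.003
```

Request:
play_rows:
  plan:
    - [[0.2, 0, 0, 0, 0, 0], [0.4, 0, 0, 0, 0, 0], [0.6, 0, 0, 0, 0, 0], [0.75, 0, 0, 0, 0, 0], [0.75, 0, 0, 0, 0, 0]]

```text
time_s: 12.82
tcp_pos: [0.5523, 0.0264, 0.0639]
ee_rot: [[-0.0, 0.151, 0.988], [-0.0, 0.988, -0.151], [-1.0, -0.0, -0.0]]
wrist_force: [-0.3, 0.1, 0.1]
gripper_width: 0.007
```

```bash
python3 - <<'E'
from h import *
p,d=r.capture("scene"); crop(p,230,190,120,120,5,"pics/s6.png")
E
```

```text
(no output)
```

View pics/s6.png

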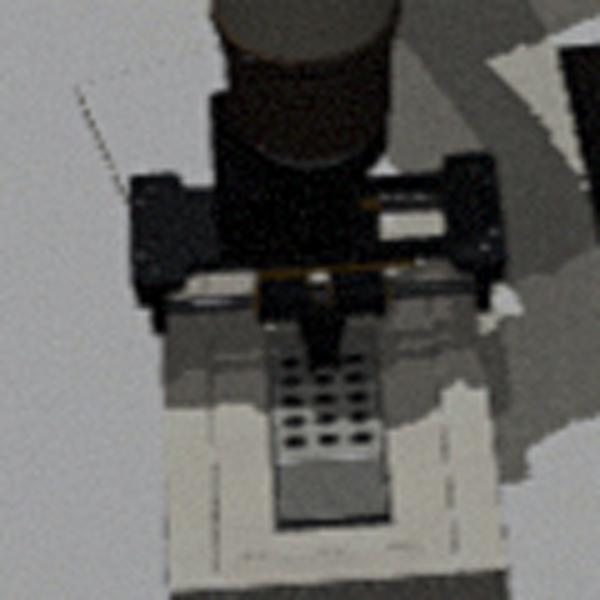

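Request:
play_rows:
  plan:
    - [[-0.5, 0, 0, 0, 0, 0], [-2, 0, 0, 0, 0, 0], [-4.5, 0, 0, 0, 0, 0], [-7, 0, 0, 0, 0, 0], [-8.5, 0, 0, 0, 0, 0]]

```text
time_s: 13.5
tcp_pos: [0.5531, 0.0266, 0.1516]
ee_rot: [[0.003, 0.151, 0.988], [0.001, 0.988, -0.151], [-1.0, 0.001, 0.003]]
wrist_force: [-0.3, 0.3, 0.7]
gripper_width: 0.004
```

Request:
play_rows:
  plan:
    - [[0, 0, -2, 0, 0, 0], [0, 0, -5, 0, 0, 0], [0, 0, -8, 0, 0, 0], [0, 0, -10, 0, 0, 0], [0, 0, -10, 0, 0, 0]]
  hand: 1

```text
time_s: 14.12
tcp_pos: [0.4525, 0.0416, 0.1496]
ee_rot: [[0.0, 0.15, 0.989], [0.0, 0.989, -0.15], [-1.0, 0.0, 0.0]]
wrist_force: [0.3, 0.8, 0.5]
gripper_width: 0.491
```

```bash
python3 - <<'E'
from h import *
p,d=r.capture("scene"); crop(p,240,210,110,110,5.4,"pics/s7.png"); np.save("pics/scene7.npy",d)
p,d=r.capture("top"); crop(cv2.convertScaleAbs(p,alpha=1.4),300,145,110,110,5.4,"pics/t7.png"); np.save("pics/top7.npy",d)
E
```

```text
(no output)
```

View pics/s7.png

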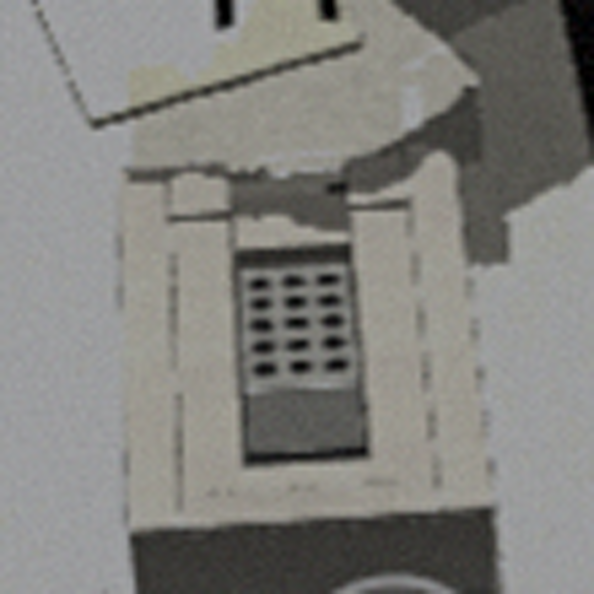

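View pics/t7.png

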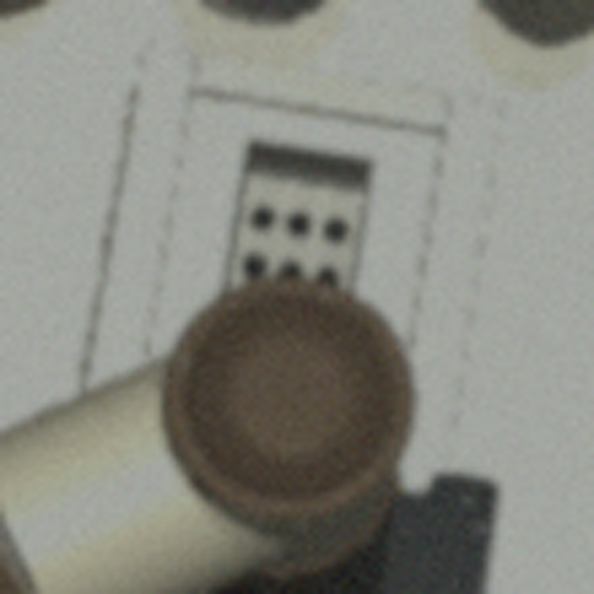

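```bash
python3 - <<'E'
from h import *
b=np.array([.5976,.0193,0]); a=np.radians(-8.9); u=np.array([np.cos(a),np.sin(a),0]); n=np.array([-u[1],u[0],0])
def W(bx,by,bz,t=25):
    t=np.radians(t); s=bx/1000-.073+ .032/np.sin(t) -.0 # dist from pivot
    s=(bx+73)/1000-.032/np.sin(t); z=bz/1000
    return b+u*(s*np.cos(t)-z*np.sin(t))+n*by/1000+np.array([0,0,.038+s*np.sin(t)+z*np.cos(t)])
for t in (23,25,27):
    P=[W(73,28,36,t),W(73,-28,36,t)]
    print(t,np.round(P,4).tolist())
    print(" scene crop",((proj("scene",P)-[240,210]+.5)*5.4-.5).round(0).tolist()," top crop",((proj("top",P)-[300,145]+.5)*5.4-.5).round(0).tolist())
d=np.load("pics/scene7.npy"); C=cloud("scene",d)
# block top region in the scene: crop px (250..350, 275..380)
m=C[210+int(285/5.4):210+int(375/5.4),240+int(255/5.4):240+int(345/5.4)].reshape(-1,3)
m=m[np.isfinite(m).all(1)]; A=np.c_[(m-b)@u,np.ones(len(m))]; x=np.linalg.lstsq(A,m[:,2],rcond=None)[0]
print("plane slope deg",np.degrees(np.arctan(x[0])),"z at bath x=.03",x[0]*.03+x[1], "model", W(0,0,36),W(73,0,36))
E
python3 mv.py 0.6375 0.013 0.0822 -8.9 25;python3 mv.py 0.6375 0.013 0.0822 -8.9 -25
```

```text
23 [[0.6463, 0.04, 0.0962], [0.6377, -0.0153, 0.0962]]
 scene crop [[360.0, 381.0], [241.0, 389.0]]  top crop [[242.0, 184.0], [362.0, 204.0]]
25 [[0.6498, 0.0395, 0.1003], [0.6412, -0.0159, 0.1003]]
 scene crop [[360.0, 381.0], [241.0, 390.0]]  top crop [[244.0, 175.0], [364.0, 194.0]]
27 [[0.6523, 0.0391, 0.1044], [0.6436, -0.0162, 0.1044]]
 scene crop [[360.0, 380.0], [241.0, 389.0]]  top crop [[245.0, 167.0], [365.0, 187.0]]
plane slope deg 25.079277002751518 z at bath x=.03 0.09188194795187218 model [0.58013484 0.02203497 0.06947821] [0.64549872 0.01179926 0.10032935]
t 14.225 tcp [0.4542 0.0418 0.1496] F [0.  0.5 0.3] g 0.582 row [6.77, -0.08, 18.55, 0.02, 2.51, 0.0]
t 14.225 tcp [0.4542 0.0418 0.1496] F [0.  0.5 0.3] g 0.582 row [6.77, -0.08, 18.55, 0.02, -2.49, -0.01]
```

```bash
python3 mv.py 0.6124 0.0169 0.1366 -8.9 -25
```

```text
t 14.225 tcp [0.4542 0.0418 0.1496] F [0.  0.5 0.3] g 0.582 row [1.32, -0.07, 16.01, 0.02, -2.49, -0.01]
```

Request:
play_rows:
  plan:
    - [[0, 0, 2.5, 0, -0.4, 0], [0, 0, 6.5, 0, -1.0, 0], [0, -0.05, 10.5, 0, -1.6, 0], [0.3, -0.05, 14, 0, -2.2, 0], [1.2, -0.1, 16, 0, -2.5, 0]]
  hand: 0.85

```text
time_s: 14.85
tcp_pos: [0.6124, 0.0163, 0.1387]
ee_rot: [[0.417, 0.152, 0.896], [-0.065, 0.988, -0.137], [-0.907, -0.001, 0.422]]
wrist_force: [1.8, -1.5, 1.6]
gripper_width: 0.846
```

```bash
python3 mv.py 0.6375 0.013 0.0825 -8.9 -25; python3 - <<'E'
from h import *
p,d=r.capture("scene"); crop(p,230,190,120,120,5,"pics/s8.png")
E
```

```text
t 14.85 tcp [0.6124 0.0163 0.1387] F [ 1.8 -1.5  1.6] g 0.846 row [6.16, 0.07, -0.07, 0.02, -0.01, 0.0]
```

View pics/s8.png

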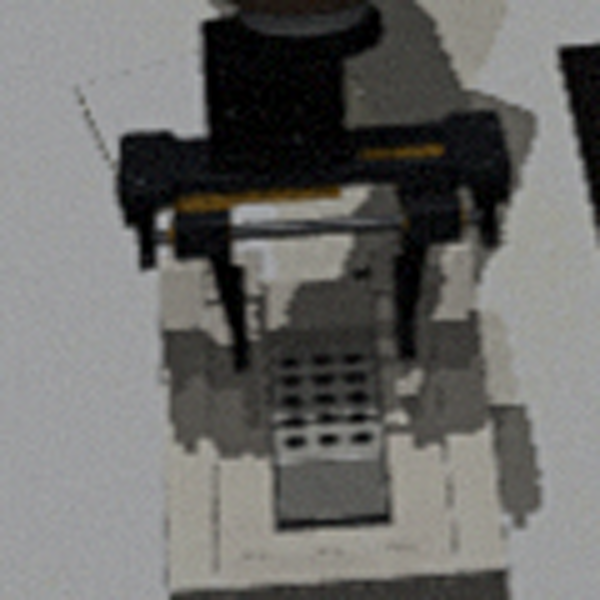

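Aligned with the block; go in along the tool axis.

Request:
play_rows:
  plan:
    - [[1, 0, 0, 0, 0, 0], [2.5, 0.05, 0, 0, 0, 0], [4, 0.05, 0, 0, 0, 0], [5.2, 0.05, 0, 0, 0, 0], [5.8, 0.05, 0, 0, 0, 0]]

```text
time_s: 15.52
tcp_pos: [0.6383, 0.0155, 0.0959]
ee_rot: [[0.4, 0.162, 0.902], [-0.079, 0.987, -0.142], [-0.913, -0.014, 0.407]]
wrist_force: [-0.2, -0.6, 0.2]
gripper_width: 0.851
```

```bash
python3 mv.py 0.6375 0.013 0.0825 -8.9 -25; python3 - <<'E'
from h import *
p,d=r.capture("scene"); crop(p,230,190,120,120,5,"pics/s9.png")
E
```

```text
t 15.525 tcp [0.6383 0.0155 0.0959] F [-0.2 -0.6  0.2] g 0.851 row [1.21, -0.24, -0.59, -0.0, -0.1, 0.09]
```

View pics/s9.png

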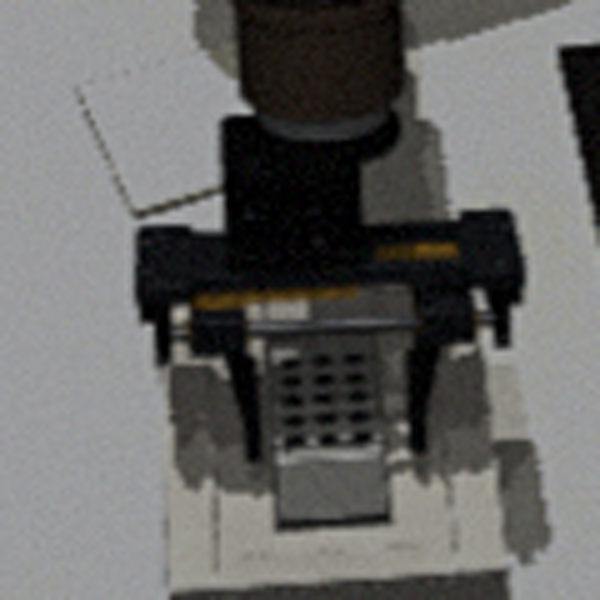

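Request:
play_rows:
  plan:
    - [[0, 0, 0, 0, 0, 0], [0, 0, 0, 0, 0, 0]]

```text
time_s: 15.82
tcp_pos: [0.6373, 0.0161, 0.0963]
ee_rot: [[0.4, 0.16, 0.902], [-0.078, 0.987, -0.14], [-0.913, -0.014, 0.408]]
wrist_force: [-0.6, 0.4, 0.2]
gripper_width: 0.85
```

```bash
python3 mv.py 0.6375 0.013 0.0825 -8.9 -25; python3 -c "
from station import r
print(r.sense()['joints'])"
```

```text
t 15.825 tcp [0.6373 0.0161 0.0963] F [-0.6  0.4  0.2] g 0.85 row [1.3, -0.28, -0.5, 0.01, -0.09, 0.09]
[  10.59563476   20.17049279  -44.06383394   69.7401081    -9.20953427
 -177.38606306]
```

Request:
play_rows:
  plan:
    - [[-1, 0, 0, 0, 0, 0], [-2, 0, 0, 0, 0, 0], [-3.5, 0, 0, 0, 0.3, 0], [-4.5, 0, 0, 0, 0.8, 0], [-4.5, 0, 0, 0, 1.5, 0]]

```text
time_s: 16.45
tcp_pos: [0.6171, 0.0213, 0.138]
ee_rot: [[0.148, 0.156, 0.977], [-0.035, 0.988, -0.153], [-0.988, -0.011, 0.151]]
wrist_force: [1.1, -2.8, -0.9]
gripper_width: 0.855
```

```bash
python3 mv.py 0.6375 0.013 0.0825 -8.9 -10; python3 -c "
from station import r
print(r.sense()['joints'])"
```

```text
t 16.45 tcp [0.6171 0.0213 0.138 ] F [ 1.1 -2.8 -0.9] g 0.855 row [5.81, -0.44, 1.28, 0.0, -0.13, 0.07]
[  19.28567819   21.47191013  -16.57863598    6.64159935  -44.76546321
 -122.65608265]
```

```bash
python3 mv.py 0.6246 0.015 0.128 -8.9 -10; python3 -c "
from station import r
s=r.sense();print(s['joints'],s['joint_velocities'])"
```

```text
t 16.45 tcp [0.6171 0.0213 0.138 ] F [ 1.1 -2.8 -0.9] g 0.855 row [1.12, -0.5, 0.68, 0.0, -0.13, 0.07]
[  19.28567819   21.47191013  -16.57863598    6.64159935  -44.76546321
 -122.65608265] [  -8.42331605   24.49922743   93.6151359  -110.95856835 -118.05854691
  108.50579681]
```

Request:
play_rows:
  plan:
    - [[0, 0, 0, 0, 0, 0], [0, 0, 0, 0, 0, 0]]

```text
time_s: 16.7
tcp_pos: [0.618, 0.0184, 0.136]
ee_rot: [[0.152, 0.16, 0.975], [-0.041, 0.987, -0.156], [-0.987, -0.017, 0.157]]
wrist_force: [-0.2, -0.1, -0.6]
gripper_width: 0.85
```

```bash
python3 mv.py 0.6246 0.015 0.128 -8.9 -10; python3 -c "
from station import r
s=r.sense();print(s['joints'],s['joint_velocities'])"
```

```text
t 16.7 tcp [0.618  0.0184 0.136 ] F [-0.2 -0.1 -0.6] g 0.85 row [0.91, -0.22, 0.57, -0.02, -0.1, 0.1]
[  19.19848266   21.55425182  -17.07555148    7.362275    -44.10811762
 -123.30392225] [-0.00823986 -0.30694199 -1.97429367 -0.36000861 -0.65552873  0.73508359]
```

Request:
play_rows:
  plan:
    - [[0.3, -0.1, 0.2, 0, 0, 0.05], [0.9, -0.2, 0.55, 0, -0.1, 0.1], [0.9, -0.2, 0.55, 0, -0.1, 0.1]]

```text
time_s: 17.08
tcp_pos: [0.6245, 0.0154, 0.1279]
ee_rot: [[0.17, 0.158, 0.973], [-0.026, 0.988, -0.156], [-0.985, 0.002, 0.172]]
wrist_force: [0.4, -0.6, 0.3]
gripper_width: 0.848
```

```bash
python3 mv.py 0.6332 0.0137 0.079 -8.9 -10
```

```text
t 17.075 tcp [0.6245 0.0154 0.1279] F [ 0.4 -0.6  0.3] g 0.848 row [4.97, -0.04, 0.03, -0.02, -0.01, -0.01]
```

Request:
play_rows:
  plan:
    - [[0.8, 0, 0, 0, 0, 0], [2, 0, 0, 0, 0, 0], [3.2, 0, 0, 0, 0, 0], [4.3, -0.05, 0, 0, 0, 0], [4.8, -0.05, 0, 0, 0, 0]]

```text
time_s: 17.7
tcp_pos: [0.6335, 0.0143, 0.0804]
ee_rot: [[0.171, 0.157, 0.973], [-0.025, 0.988, -0.155], [-0.985, 0.002, 0.172]]
wrist_force: [-0.0, 0.2, 0.1]
gripper_width: 0.847
```

Request:
play_rows:
  plan:
    - [[0, 0, 0, 0, 0, 0]]

```text
time_s: 17.82
tcp_pos: [0.6337, 0.0145, 0.0812]
ee_rot: [[0.171, 0.157, 0.973], [-0.025, 0.988, -0.155], [-0.985, 0.002, 0.173]]
wrist_force: [0.3, -0.2, 0.2]
gripper_width: 0.85
```

```bash
python3 mv.py 0.6332 0.0137 0.079 -8.9 -10; python3 - <<'E'
from h import *
print(r.sense()["joints"])
p,d=r.capture("scene"); crop(p,230,190,120,120,5,"pics/s10.png")
E
```

```text
t 17.825 tcp [0.6337 0.0145 0.0812] F [ 0.3 -0.2  0.2] g 0.85 row [0.21, -0.08, -0.08, -0.01, -0.0, -0.01]
[  17.98483065   26.05074879  -19.24253505    7.49473768  -35.97626799
 -122.75667272]
```

View pics/s10.png

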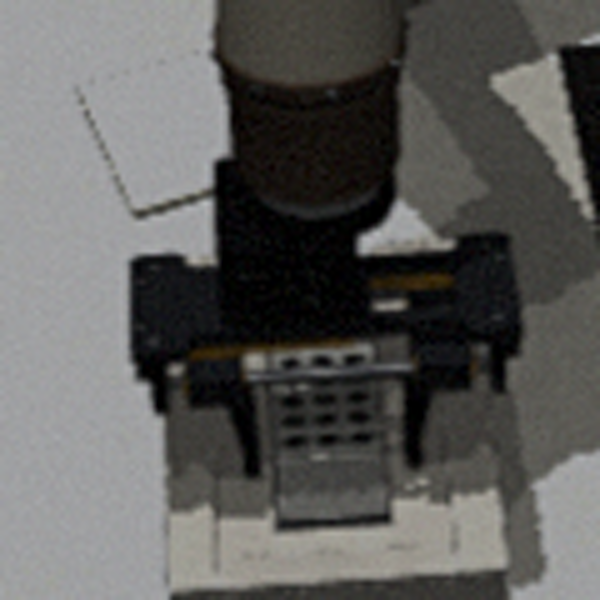

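Request:
play_rows:
  plan:
    - [[0.15, -0.05, -0.05, 0, 0, 0], [0.15, -0.05, -0.05, 0, 0, 0], [0.15, -0.05, -0.05, 0, 0, 0], [0.15, -0.05, -0.05, 0, 0, 0], [0.15, -0.05, -0.05, 0, 0, 0]]
  hand: 0.4

```text
time_s: 18.5
tcp_pos: [0.6335, 0.0141, 0.0803]
ee_rot: [[0.172, 0.157, 0.972], [-0.025, 0.988, -0.155], [-0.985, 0.003, 0.174]]
wrist_force: [0.1, -0.3, 1.1]
gripper_width: 0.641
```

Request:
play_rows:
  plan:
    - [[0, 0, 0, 0, 0, 0], [-0.3, 0, 0.08, 0, 0, 0], [-0.7, 0, 0.2, 0, 0, 0], [-1.2, 0, 0.35, 0, 0, 0], [-1.8, 0, 0.5, 0, 0, 0]]
  hand: 0

```text
time_s: 19.12
tcp_pos: [0.6352, 0.0137, 0.0989]
ee_rot: [[0.172, 0.157, 0.973], [-0.025, 0.988, -0.155], [-0.985, 0.003, 0.174]]
wrist_force: [0.0, -0.8, -3.4]
gripper_width: 0.641
```

```bash
python3 - <<'E'
from h import *
p,d=r.capture("scene"); crop(p,230,190,120,120,5,"pics/s11.png")
E
```

```text
(no output)
```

View pics/s11.png

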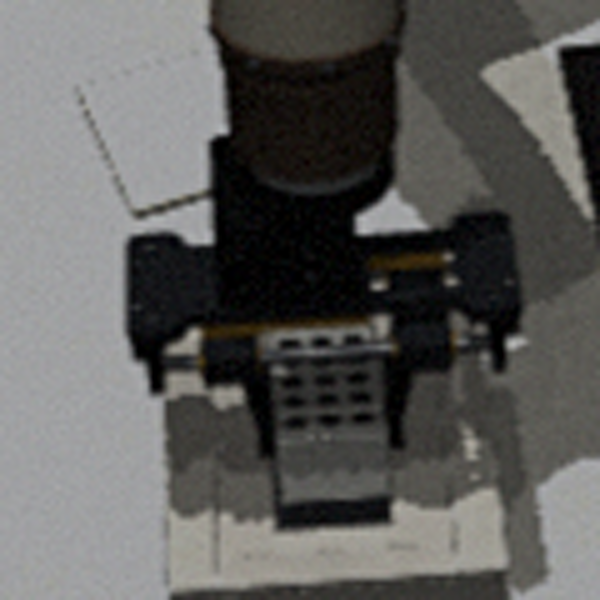

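Request:
play_rows:
  plan:
    - [[-1, 0, 0.2, 0, 0, 0], [-2.5, 0, 0.5, 0, 0, 0], [-4.2, 0, 0.8, 0, 0, 0], [-6, 0, 1.1, 0, 0, 0], [-8, 0, 1.4, 0, 0, 0]]

```text
time_s: 19.8
tcp_pos: [0.6351, 0.0135, 0.1816]
ee_rot: [[0.173, 0.157, 0.972], [-0.024, 0.988, -0.155], [-0.985, 0.003, 0.175]]
wrist_force: [0.0, 0.7, -3.6]
gripper_width: 0.64
```

Request:
play_rows:
  plan:
    - [[-1.2, 0, 0.2, 0, 0, 0], [-1.8, 0, 0.3, 0, 0, 0], [-2, 0, 0.35, 0, 0, 0]]

```text
time_s: 20.18
tcp_pos: [0.6349, 0.0135, 0.2003]
ee_rot: [[0.172, 0.157, 0.972], [-0.024, 0.988, -0.155], [-0.985, 0.003, 0.174]]
wrist_force: [0.2, 0.0, -4.0]
gripper_width: 0.641
```

```bash
python3 - <<'E'
from h import *
s=r.sense(); print(s["tcp_pos"],s["wrist_force"],s["joints"])
p,d=r.capture("scene"); crop(p,220,150,130,130,4.6,"pics/s12.png"); np.save("pics/scene12.npy",d)
p,d=r.capture("top"); crop(cv2.convertScaleAbs(p,alpha=1.4),300,130,110,110,5.4,"pics/t12.png"); np.save("pics/top12.npy",d)
E
```

```text
[0.63488584 0.01347946 0.20033207] [ 0.22594824  0.01814633 -4.01209345] [  17.90788438   19.08417965  -10.12168742    5.55330708  -51.91584204
 -120.04569338]
```

View pics/s12.png

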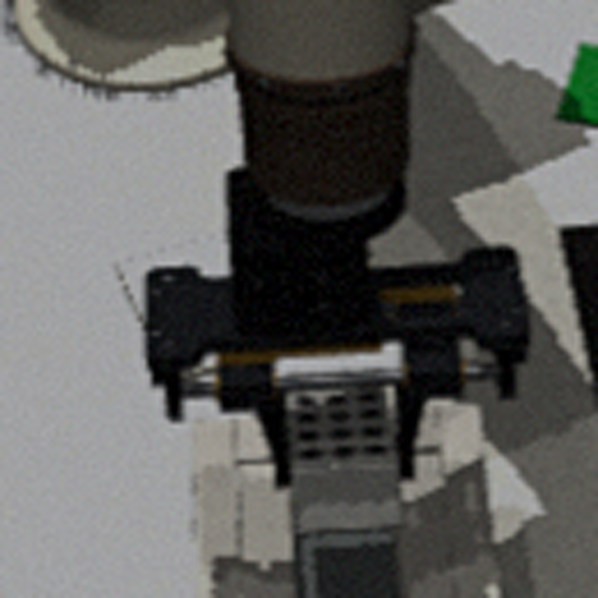

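View pics/t12.png

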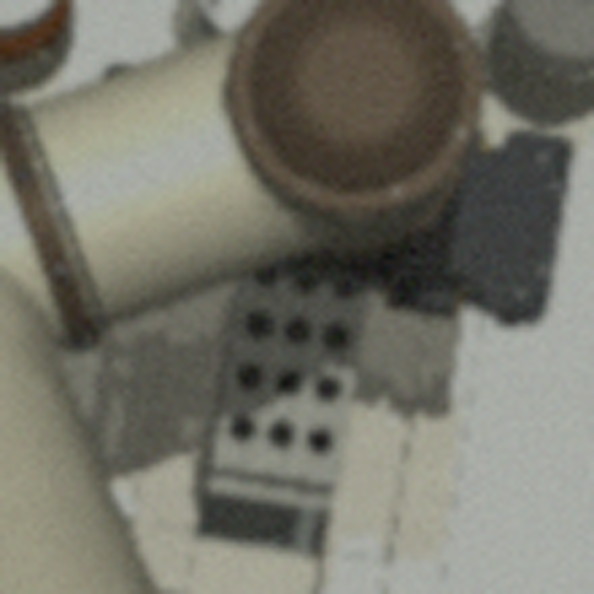

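```bash
python3 - <<'E'
from h import *
s=r.sense(); t=s["tcp_pos"]
C=cloud("top",np.load("pics/top12.npy"))
x0,x1=300+int(245/5.4),300+int(325/5.4); y0,y1=130+int(300/5.4),130+int(460/5.4)
m=C[y0:y1,x0:x1].reshape(-1,3); m=m[np.isfinite(m).all(1)]; print(len(m))
a=np.radians(-8.9); u=np.array([np.cos(a),np.sin(a),0])
q=(m-t)@u; A=np.c_[q,np.ones(len(m))]; x=np.linalg.lstsq(A,m[:,2],rcond=None)[0]
res=m[:,2]-A@x; k=np.abs(res)<.004; x=np.linalg.lstsq(A[k],m[k,2],rcond=None)[0]
print("tilt",np.degrees(np.arctan(x[0])),"top height above tcp z at tcp x",x[1]-t[2], q.min(),q.max(),k.sum())
E
```

```text
448
tilt 26.301388540361675 top height above tcp z at tcp x 0.014751525461491805 -0.09881958155726665 -0.03154965820620935 341
```

```bash
python3 mv.py 0.512 -0.3067 0.16 -8.9 15.5
```

```text
t 20.275 tcp [0.6348 0.0135 0.1998] F [ 0.4 -0.8 -4. ] g 0.639 row [2.61, -33.56, -7.67, -0.01, 2.55, -0.02]
```

Request:
play_rows:
  plan:
    - [[-0.06, -1.5, -0.3, 0, 0, 0], [-0.16, -4, -0.8, 0, 0.2, 0], [-0.3, -7.5, -1.55, 0, 0.5, 0], [-0.46, -11.5, -2.4, 0, 0.8, 0], [-0.62, -15.5, -3.2, 0, 1.2, 0]]

```text
time_s: 20.9
tcp_pos: [0.5774, -0.136, 0.2003]
ee_rot: [[-0.036, 0.157, 0.987], [0.009, 0.988, -0.157], [-0.999, 0.003, -0.037]]
wrist_force: [0.6, -0.7, -2.8]
gripper_width: 0.643
```

```bash
python3 mv.py 0.512 -0.3067 0.16 -8.9 15.5
```

```text
t 20.9 tcp [ 0.5774 -0.136   0.2003] F [ 0.6 -0.7 -2.8] g 0.643 row [4.11, -17.89, -3.63, -0.01, 1.34, -0.02]
```

Request:
play_rows:
  plan:
    - [[0.2, -4, -0.85, 0, 0.3, 0], [0.5, -8.5, -1.8, 0, 0.6, 0], [1.2, -13, -2.7, 0, 0.9, 0], [2.2, -16.5, -3.4, 0, 1.2, 0], [3.2, -17.9, -3.65, 0, 1.35, 0]]

```text
time_s: 21.52
tcp_pos: [0.5124, -0.3076, 0.168]
ee_rot: [[-0.264, 0.16, 0.951], [0.046, 0.987, -0.153], [-0.963, 0.003, -0.268]]
wrist_force: [0.7, 0.5, -3.7]
gripper_width: 0.64
```

Request:
play_rows:
  plan:
    - [[0, 0, 0, 0, 0, 0], [0, 0, 0, 0, 0, 0]]

```text
time_s: 21.78
tcp_pos: [0.5138, -0.3047, 0.1694]
ee_rot: [[-0.262, 0.156, 0.952], [0.044, 0.988, -0.15], [-0.964, 0.003, -0.266]]
wrist_force: [0.1, 0.4, -3.1]
gripper_width: 0.638
```

```bash
python3 mv.py 0.512 -0.3067 0.06 -8.9 15.5; python3 - <<'E'
from h import *
p,d=r.capture("scene"); crop(p,100,150,150,160,3.8,"pics/s13.png"); 
p,d=r.capture("top"); crop(cv2.convertScaleAbs(p,alpha=1.4),400,190,140,130,4.5,"pics/t13.png"); np.save("pics/top13.npy",d)
C=cloud("top",d); np.save("pics/top13C.npy",C)
E
```

```text
t 21.775 tcp [ 0.5138 -0.3047  0.1694] F [ 0.1  0.4 -3.1] g 0.638 row [10.59, -0.25, 2.77, -0.0, 0.01, -0.02]
```

View pics/s13.png

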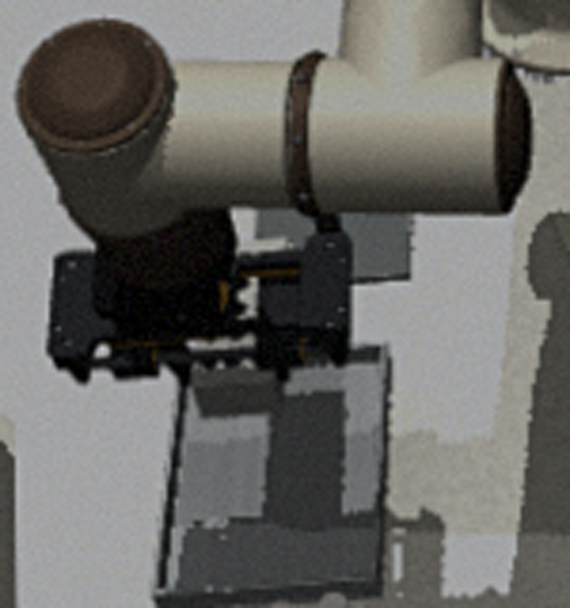

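View pics/t13.png

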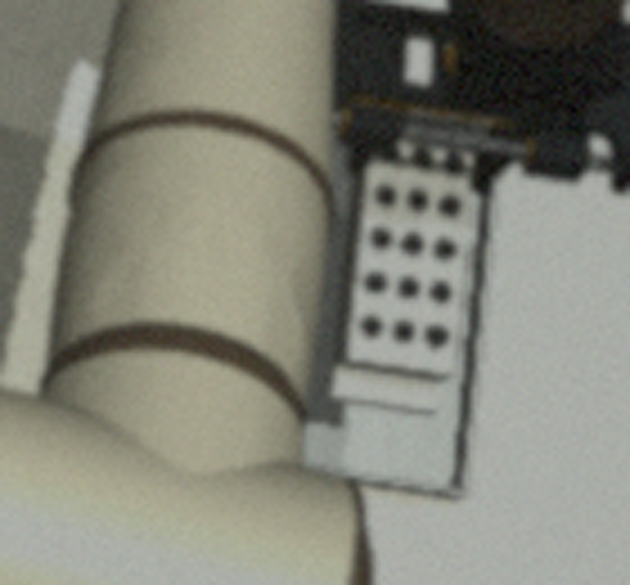

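```bash
python3 - <<'E'
from h import *
s=r.sense(); t=s["tcp_pos"]
C=np.load("pics/top13C.npy")
def reg(a,b,c,d): return C[190+int(c/4.5):190+int(d/4.5),400+int(a/4.5):400+int(b/4.5)].reshape(-1,3)
m=reg(365,455,185,355); m=m[np.isfinite(m).all(1)]
a=np.radians(-8.9); u=np.array([np.cos(a),np.sin(a),0]); n=np.array([-u[1],u[0],0])
A=np.c_[(m-t)@u,(m-t)@n,np.ones(len(m))]; x=np.linalg.lstsq(A,m[:,2],rcond=None)[0]
k=np.abs(m[:,2]-A@x)<.004; x=np.linalg.lstsq(A[k],m[k,2],rcond=None)[0]
print("tilt u,n",np.degrees(np.arctan(x[:2])),"top above tcp",x[2]-t[2],k.sum(),len(m))
for p in [(180,200),(200,380),(250,330),(320,420),(100,500),(320,200)]:
    print(p,np.nanmedian(reg(p[0]-5,p[0]+10,p[1]-5,p[1]+10),0).round(3))
print(s["joints"])
# end edges of block in top image -> tilt from image: upper end hidden
E
```

```text
tilt u,n [0.24737205 0.97805853] top above tcp 0.011509503119301795 604 737
(180, 200) [ 0.398 -0.086  0.637]
(200, 380) [ 0.33  -0.084  0.673]
(250, 330) [ 0.35  -0.105  0.654]
(320, 420) [ 0.4   -0.291  0.005]
(100, 500) [ 0.287 -0.046  0.7  ]
(320, 200) [ 0.405 -0.144  0.606]
[-14.43215493  29.3398537    2.43548976   1.33188981 -78.41637085
 -84.93263545]
```

Request:
play_rows:
  plan:
    - [[1, -0.05, 0.25, 0, 0, 0], [3.5, -0.1, 0.9, 0, 0, 0], [6.5, -0.2, 1.7, 0, 0, 0], [9.5, -0.25, 2.5, 0, 0, 0], [11.5, -0.25, 3.05, 0, 0, 0]]

```text
time_s: 22.5
tcp_pos: [0.5111, -0.3064, 0.0483]
ee_rot: [[-0.265, 0.156, 0.952], [0.045, 0.988, -0.15], [-0.963, 0.003, -0.269]]
wrist_force: [-0.1, 0.4, -2.8]
gripper_width: 0.643
```

Request:
play_rows:
  plan:
    - [[0.2, 0, 0.05, 0, 0, 0], [0.4, 0, 0.1, 0, 0, 0], [0.4, 0, 0.1, 0, 0, 0]]

```text
time_s: 22.88
tcp_pos: [0.5123, -0.3073, 0.047]
ee_rot: [[-0.261, 0.157, 0.952], [0.044, 0.988, -0.15], [-0.964, 0.002, -0.265]]
wrist_force: [-0.0, 0.3, -3.5]
gripper_width: 0.637
```

```bash
python3 mv.py 0.512 -0.3067 0.027 -8.9 15.5; python3 - <<'E'
from h import *
p,d=r.capture("scene"); crop(p,100,170,150,150,4,"pics/s14.png"); 
p,d=r.capture("top"); crop(cv2.convertScaleAbs(p,alpha=1.4),400,190,140,130,4.5,"pics/t14.png")
E
```

```text
t 22.875 tcp [ 0.5123 -0.3073  0.047 ] F [-0.   0.3 -3.5] g 0.637 row [1.94, 0.05, 0.49, -0.01, 0.01, -0.02]
```

View pics/s14.png

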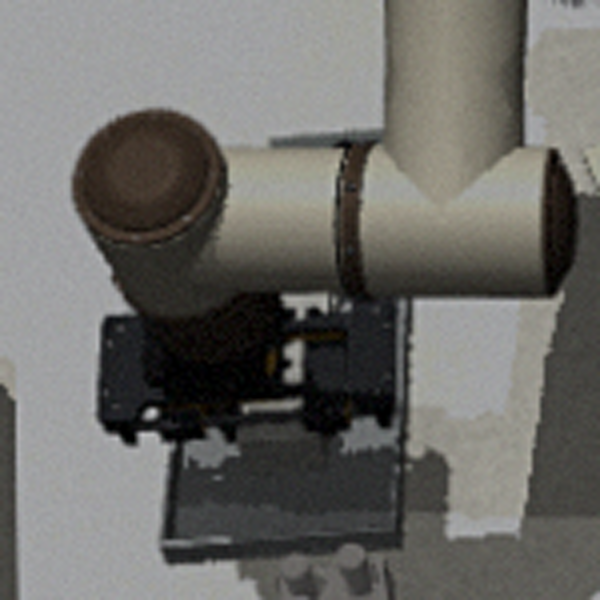

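View pics/t14.png

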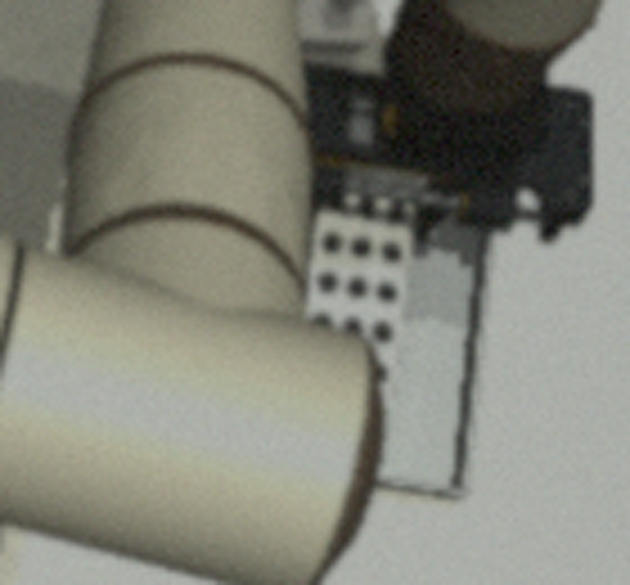

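Request:
play_rows:
  plan:
    - [[0.4, 0, 0.1, 0, 0, 0], [0.8, 0, 0.2, 0, 0, 0], [1.2, 0, 0.3, 0, 0, 0], [1.5, 0, 0.4, 0, 0, 0], [1.6, 0, 0.42, 0, 0, 0]]

```text
time_s: 23.6
tcp_pos: [0.5114, -0.3071, 0.0295]
ee_rot: [[-0.264, 0.157, 0.952], [0.045, 0.988, -0.15], [-0.964, 0.003, -0.267]]
wrist_force: [1.0, 1.5, -2.2]
gripper_width: 0.643
```

Request:
play_rows:
  plan:
    - [[0.05, 0, 0, 0, 0, 0], [0.1, 0, 0, 0, 0, 0], [0.15, 0, 0, 0, 0, 0], [0.15, 0, 0, 0, 0, 0]]

```text
time_s: 24.1
tcp_pos: [0.5115, -0.3072, 0.0285]
ee_rot: [[-0.262, 0.157, 0.952], [0.044, 0.988, -0.15], [-0.964, 0.003, -0.266]]
wrist_force: [2.1, 0.5, 0.2]
gripper_width: 0.641
```

Request:
play_rows:
  plan:
    - [[0.05, 0, 0, 0, 0, 0], [0.1, 0, 0.02, 0, 0, 0], [0.1, 0, 0.02, 0, 0, 0]]

```text
time_s: 24.48
tcp_pos: [0.5115, -0.3072, 0.0281]
ee_rot: [[-0.262, 0.156, 0.952], [0.044, 0.988, -0.15], [-0.964, 0.002, -0.266]]
wrist_force: [2.4, 0.8, 5.2]
gripper_width: 0.638
```

Request:
play_rows:
  plan:
    - [[0.05, 0, 0, 0, 0, 0], [0.1, 0, 0.02, 0, 0, 0], [0.1, 0, 0.02, 0, 0, 0]]

```text
time_s: 24.85
tcp_pos: [0.5115, -0.3072, 0.0281]
ee_rot: [[-0.262, 0.156, 0.952], [0.043, 0.988, -0.15], [-0.964, 0.002, -0.266]]
wrist_force: [1.3, 2.2, 9.1]
gripper_width: 0.637
```

```bash
python3 -c "
from station import r
s=r.sense(); print(s['wrist_force'],s['moment'],s['tcp_pos'],s['effort'])"
```

```text
[1.26129963 2.15465176 9.11628283] [ 0.94428876 -0.02359826 -0.29832405] [ 0.51149197 -0.30724925  0.02807513] [-1.09152384e+00 -4.18265498e+01  1.18489981e+01  2.95662045e+00
  1.31792799e-01  1.55184703e-02]
```

Request:
play_rows:
  plan:
    - [[-0.1, 0, 0, 0, 0, 0], [-0.1, 0, 0, 0, 0, 0], [-0.1, 0, 0, 0, 0, 0], [-0.1, 0, 0, 0, 0, 0]]
  hand: 0.82

```text
time_s: 25.35
tcp_pos: [0.5108, -0.307, 0.0266]
ee_rot: [[-0.264, 0.157, 0.952], [0.045, 0.988, -0.151], [-0.963, 0.003, -0.268]]
wrist_force: [-0.2, -0.1, 0.4]
gripper_width: 0.815
```

Request:
play_rows:
  plan:
    - [[-0.6, 0, -0.16, 0, 0, 0], [-2.5, 0, -0.7, 0, 0, 0], [-5.5, 0, -1.5, 0, 0, 0], [-9, 0, -2.4, 0, 0, 0], [-13, 0, -3.5, 0, 0, 0]]

```text
time_s: 25.98
tcp_pos: [0.5117, -0.3075, 0.1628]
ee_rot: [[-0.264, 0.157, 0.952], [0.045, 0.988, -0.15], [-0.964, 0.003, -0.268]]
wrist_force: [-0.6, -0.3, 0.6]
gripper_width: 0.824
```

Request:
play_rows:
  plan:
    - [[-3, 0, -1, 0, -0.3, 0], [-5, 0, -3, 0, -0.8, 0], [-6, 0, -6, 0, -1.3, 0], [-6, 0, -10, 0, -1.55, 0], [-6, 0, -12, 0, -1.55, 0]]

```text
time_s: 26.6
tcp_pos: [0.4115, -0.2919, 0.2533]
ee_rot: [[0.003, 0.157, 0.988], [0.002, 0.988, -0.157], [-1.0, 0.002, 0.003]]
wrist_force: [0.7, -0.3, -1.3]
gripper_width: 0.818
```

```bash
python3 - <<'E'
from h import *
p,d=r.capture("scene"); cv2.imwrite("pics/s15.png",p); crop(p,110,220,110,100,6,"pics/s15c.png"); 
p,d=r.capture("top"); cv2.imwrite("pics/t15.png",p); crop(cv2.convertScaleAbs(p,alpha=1.4),420,190,110,120,4.9,"pics/t15c.png"); np.save("pics/top15.npy",d)
E
```

```text
(no output)
```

View pics/s15.png

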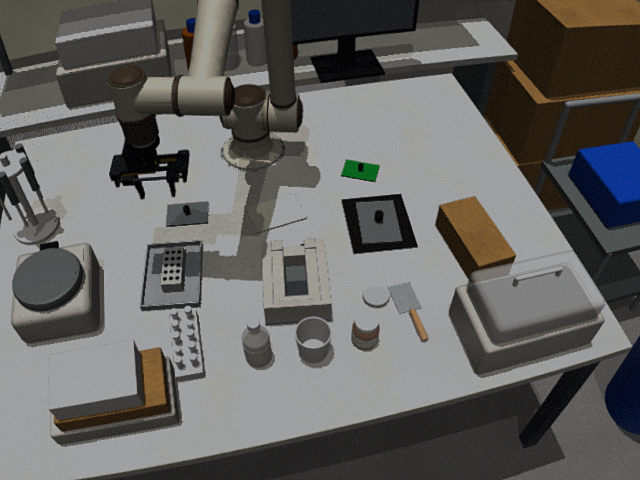

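View pics/t15.png

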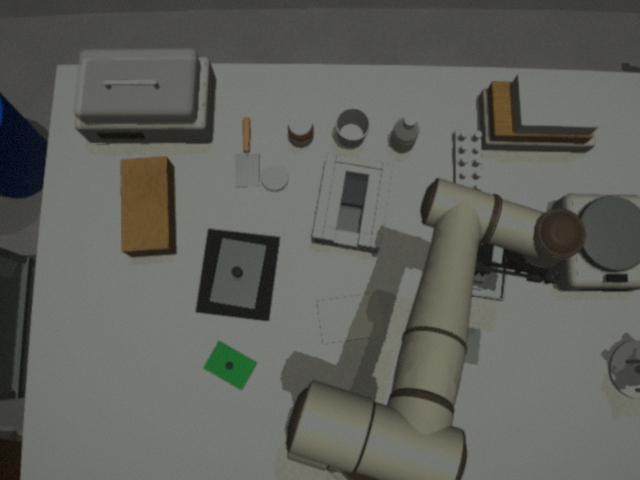

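View pics/s15c.png

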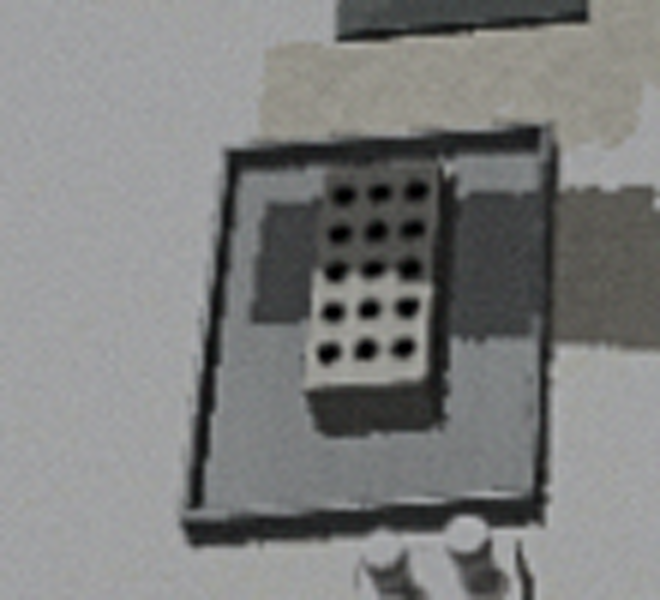

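```bash
python3 - <<'E'
from fit import *
P=pz("scene",(np.array([(308,390),(436,382),(330,163),(440,163)],float)+.5)/6-.5+[110,220],.04); print(P.round(4).tolist())
p,d=r.capture("scene"); C=cloud("scene",d)
m=C[220+int(185/6):220+int(375/6),110+int(335/6):110+int(425/6)].reshape(-1,3); m=m[np.isfinite(m).all(1)]
c=m.mean(0); a=np.radians(-8.9); u=np.array([np.cos(a),np.sin(a),0]); n=np.array([-u[1],u[0],0])
A=np.c_[(m-c)@u,(m-c)@n,np.ones(len(m))]; x=np.linalg.lstsq(A,m[:,2],rcond=None)[0]
k=np.abs(m[:,2]-A@x)<.004; x=np.linalg.lstsq(A[k],m[k,2],rcond=None)[0]
print("tilt",np.degrees(np.arctan(x[:2])),"z",x[2],k.sum(),len(m))
fit("scene",[(550,500),(185,518),(228,150),(550,128)],(110,220),6,.022,.22,.16,"tray")
s=r.sense(); print(s["time_s"],s["wrist_force"],s["tcp_pos"])
E
```

```text
[[0.5282, -0.3334, 0.04], [0.5372, -0.2761, 0.04], [0.3964, -0.3137, 0.04], [0.4089, -0.2622, 0.04]]
tilt [0.78940731 0.46174838] z 0.04105453747758004 395 477
tray centre [ 0.4788 -0.3012  0.022 ] yaw -8.08 resid mm [[0.8, 2.8], [-4.2, -0.0], [1.2, 0.4], [2.3, -3.2]]
26.75 [ 1.25641146 -0.3638848  -0.11423355] [ 0.41361119 -0.2923156   0.25240374]
```

```bash
python3 - <<'E'
from h import *
a=cv2.imread("pics/top0.png");b=cv2.imread("pics/t15.png")
for n,(x,y,w,h) in dict(carton=(115,150,60,110),spat=(230,110,65,85),jarcup=(280,100,140,55),rack=(450,125,35,50),green=(200,335,60,60)).items():
    d=cv2.absdiff(a,b)[y:y+h,x:x+w].max(2); print(n,(d>40).sum())
print(r.finish_job())
E
```

```text
carton 0
spat 0
jarcup 0
rack 0
green 0
the job is handed in; nothing more can be done
None
```

The job is done and handed in at about 26.8 s. The lid is on the black mat, and the block is out of the bath and lying in the steel tray.

- **Lid:** I took the larger grey lid, the one on the bath (top view 353,195), not the small grey one (scene view 187,213) or the green one (top view 230,365). I lifted it by its knob and lowered it onto the mat until it made contact. The last pictures show it inside the mat's edges with the knob up.
- **Tipping:** I pressed the foot end with the shut fingers to 10 mm below the deck. The block rocked over and stayed at about 25° after I let go.
- **Grip:** My first approach to the raised end, with the gripper tilted 25°, ran into a wrist joint limit and stopped short without touching anything. I backed off and gripped at a 10° tilt instead. The block did not slip on the way to the tray.
- **Placing:** I set the block down at up to about 9 N and released it.

**Last checks:**
- The block's top measured 41 mm high, against 40 mm expected, and level within about 0.8°.
- Its foot end was about 14 mm clear of the tray wall.
- The carton, spatula, dish, jar, cup, bottle, visible part of the rack and green lid showed no change between the first and last top pictures.
- The gripper was about 0.25 m above the bench, touching nothing.
- The two cameras disagreed by 2 to 6 mm on positions, well inside the margins.

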